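Unlatch the pipette and hold it ready over the discard pot

ROBOT

A 7-joint arm with a two-finger parallel gripper is mounted at the origin on the work surface. World frame = base frame: x ahead of the robot, y to its left, z up, the work surface at z = 0. Lengths are in m, angles in rad, forces in N, time in s.
With the tool pointing down it reaches from about 0.4 to 0.85 m from the base axis. Payload 10.4 kg.
Tool frame: the origin (TCP) lies at the very end of the fingers, on their centre line; the grasp point (between the pads) lies 19 mm behind it; z points along the fingers, y is the line along which they close (so a half turn about z gives the same grasp; the last joint's range is limited). The gripper opens to 85 mm and grips with 20 to 120 N. Pads are 22 mm wide; open, the fingers measure 114 mm over their backs; the gripper's body (76 mm by 85 mm) begins 54 mm behind the grasp point. The pads swing forward as they close: fully open they stand 13 mm farther back than shut.
Start: joints at [1.274, 0.332, -0.065, 1.46, 0.022, 1.35, -0.088], TCP at [0.169, -0.602, 0.231] pointing down, gripper open.
Joint ranges: [-2.6, 2.6], [-0.5, 2.12], [-1.47, 1.34], [0.16, 2.42], [-1.27, 4.41], [0.06, 2.06], [-2.6, 2.6]. Speed limits (rad/s): [2.22, 2.22, 2.79, 2.79, 3.14, 3.14, 3.14].

INTERFACE

Orientations are given as a unit quaternion [x, y, z, w].
In Python, from workcell import * gives the robot as it stands.
- The arm moves only by the tool step_arm, never from a script. Its argument "commands" is one flat list of numbers, 7 for each row, row after row: the finger opening in mm, from 0 to 85.4, then the shift along the world's x, y, z as a fraction of full scale, then the turn, a rotation vector about the world's x, y, z as a fraction of full scale. A call has exactly 10 rows; each row is the pose to reach, as a shift and turn from the pose commanded when the call began, turning the shorter way round; what a row does not reach only later rows make up. Full scale, the value 1, is 0.6 m for a shift and pi rad for a turn. A row lasts 1/8 s, in which the tool goes at most 62.5 mm and 10.7 degrees, less where a joint would pass 70% of its speed; a pose out of reach is approached as far as the arm can. A call with a number of a shift or a turn outside -1 to 1 is refused whole. A call with a gripper value outside its range is refused whole. The fingers move at their own pace and stop on an object; "squeeze" is the grip in N (left out, the last holds). Time passes only in rows, so rows that repeat a pose let the fingers close, or fill a call up. It gives the time, the measured TCP pose, the force, the opening and the grip force at its end, in the units of the state.
- get_obs(): the state, without advancing time (a new reading comes with each control period).
- camera(name): name is "side" or "top" or "wrist"; returns the picture (480x640x3 uint8, red, green, blue); there is no depth.
- camera_params(name): a dict with "mtx" (3x3 intrinsics, pixels), "extrinsics" (4x4, takes a point from world to camera coordinates); the wrist camera has in their place "tool_from_camera" (4x4, takes a point from camera to tool coordinates, whose origin is the TCP and whose axes are the flange's). Camera axes: x right, y down, z forward; pixel columns grow to the right and rows downward; lengths in m; the calibration is good to about 2 mm. The wrist camera is an equidistant fisheye: a pixel r from the principal point sees the ray r / f radians off the axis. A picture is of the moment at which its call begins: read the wrist's pose just before it. camera_params takes no time and is no camera call.
- hand_in(): hands the job in; it is judged then, once.
The state is a dict: "clock": time; "joint_pos": joint angles; "joint_velocities": joint speeds; "tau": joint torques, N m; "position": TCP position; "ee_rot": TCP orientation; "ft_force": force on the tool from outside, world axes, zero at the start; "torque": the same for the moment, N m; "grip_width": opening from 0.0 (shut) to 1.0 (fully open); "grasp_force": force on a finger pad.
Only numpy, scipy, OpenCV 4.12 (cv2) and the standard library are available. Lean on these libraries where they do the work, as an engineer would, in place of code of your own. Each camera call takes 0.05 s, during which the arm holds its last target. There are 200 camera calls.

TASK

Swing the small latch on the pipette stand up, all the way to its stop, so that its bar no longer crosses the pipette. Then take the pipette out of its slanted cradle, turn it upright with the tip down, and finish while still holding it in the gripper: upright and at rest, the tip above the middle of the white pot and a few centimetres over its rim, touching nothing. Leave the latch up, and leave the pot and the other things on the bench where they are.

Things in the scene. Friction and masses are not known exactly. Their poses are not given: they have to be found in the camera images.
- stand: Fixed grey pipette stand on a black base (230 x 110 x 14 mm). Origin on the bench; the base reaches 95 mm to -x and 135 mm to +x of it. Its own x points from the cradle's low end (nearer the robot) to its high end, z up. The cradle leans 40 degrees from vertical towards +x and is open on its upper side: with the latch up, the pipette lifts out straight up.
- cradle (a point): Fixed point of the stand where the handle's centre lies at the start. A lower fork holds the pipette's shoulder (120 mm from its tip) and an upper yoke the handle's back (203 to 213 mm from the tip); both are 44 mm wide. Between them is only a spine 20 mm wide, 10 mm behind the handle, so the handle's flat sides are free there.
- latch (a joint): Latch angle, rad: 0 = closed, its bar level across the front of the pipette; 1.75 = its stop, bar standing just past upright beside the pipette, its end 150 mm above the bench. It turns about the stand's level x axis. Dry friction holds it wherever it is left (about 1.3 N at the end of the tab moves it).
- latch_hinge (a point): Pivot of the plain steel L-shaped latch, 32 mm to the stand's +y side of the pipette's middle. At joint 0 its bar (48 mm long, 10 x 8 mm) points to the stand's -y over the pipette and its tab stands straight up, 53 mm high, 7 mm thick (stand's y), 14 mm wide (stand's x). Pushing the tab to the stand's +y, and on down as it goes over, raises the bar. Turns with the latch.
- latch_tab (a point): Centre of the round bead (11 mm thick, 16 mm wide) at the end of the latch's tab, 47 mm from the pivot.
- pipette_mid (a point): Centre of the handle of a white and grey hand pipette (245 mm long, about 120 g), 165 mm from its tip, near the balance point. Own z runs from tip to plunger, own y is the stand's y at the start. Handle: 120 to 215 mm from the tip, 24 mm wide across y (flat sides), 28 mm in x. Leaning 40 degrees in the cradle, plunger end up; jaws pointing straight down can close on the flat sides.
- pipette_tip (a point): Lower end (tip) of the pipette, 165 mm from pipette_mid along its -z; 27 mm over the bench in the stand. From here: a slim cone, a round shaft 15 mm thick, the handle, a finger hook 15 mm out of the front at 207 mm, and a plunger 17 mm thick ending at 245 mm.
- pot_rim (a point): Centre of the mouth of the white open discard pot, a loose plastic cup 90 mm across and 60 mm high; this point is 60 mm above the bench.
- tube_rack: Bystander: blue tube rack 100 x 200 mm with capped tubes, 94 mm high; origin under its centre.
- calculator: Bystander: flat black calculator 140 x 90 x 18 mm.
- dropper: Bystander: small amber dropper bottle, 36 mm across, 85 mm high.
- marker: Bystander: black marker pen 130 mm long, 14 mm thick, lying down.
There are look-alikes about, which are no part of the job. There is more than one size of the part that bears pot_rim; the job needs the largest.

How it is judged:
On the way, in this order (a step that is already met when the one before it is completed fails the run):
1. the latch is swung up while the pipette is still in the cradle (value of joint latch above 1.4 rad and distance of pipette_mid from where it was at the start of the episode below 0.02 m), for 0.2 s.
2. the pipette is drawn out of the cradle in the gripper, latch still up (contact force between the fingers and pipette above 1 N and contact force between pipette and stand below 0.05 N and value of joint latch above 1.4 rad and distance of pipette_mid from where it was at the start of the episode above 0.05 m), for 0.2 s.
At the end, for the whole second after the job is handed in: The latch is at 1.4 rad or more; the pipette is gripped between the fingers (over 1 N), touches neither stand nor pot, leans less than 0.2 rad (11 degrees) from upright with the tip down, is at rest, and its tip is within 30 mm sideways of the middle of the pot's mouth and 8 to 100 mm above the rim (contact force between the fingers and pipette above 1 N and contact force between pipette and stand below 0.05 N and value of joint latch above 1.4 rad and angle between pipette_mid's own z axis and vertical below 0.2 rad and horizontal distance between pipette_tip and pot_rim below 0.03 m and z of pipette_tip in the frame of pot_rim between 0.008 and 0.1 m and contact force between pipette and pot below 0.05 N and linear speed of pipette below 0.03 m/s and angular speed of pipette below 0.2 rad/s); the arm keeps its last pose, push and grip.
It fails at once if the pot is shoved or tipped (over 30 mm or 0.3 rad) (distance of pot_rim from where it was at the start of the episode above 0.03 m or angle between pot_rim's own z axis and vertical above 0.3 rad).
It fails at once if a bystander is moved by more than 30 mm (distance of any of tube_rack, calculator, dropper, marker from where it was at the start of the episode above 0.03 m).
It also fails if it takes over 56 s, if anything falls off the work surface, if the arm or the gripper's body presses on something with over 40 N, if the wrist force passes 120 N, or if a joint passes its speed limit or range.

## Working session

There is one attempt and no reset: what is moved stays moved. The work goes in short steps, Python scripts to look and compute and a tool call to move; the robot and the scene stay as the last step left them, time stands still between calls to the robot, and variables do not carry over. Pictures are saved under pics/ and viewed, at most 10 in all, crops included, and the job is handed in when it is done.

Besides the shell and the picture viewer there is one more tool, called after "Request:" as name(argument=value, ...) on one line, values as JSON. step_arm: Moves the arm, as the interface text tells. Its arguments: {"type":"object","properties":{"commands":{"type":"array","items":{"type":"number"}},"squeeze":{"type":"number"}},"required":["commands"]}

```bash
mkdir -p pics; python3 - <<'E'
from workcell import *
import cv2,numpy as np
o=get_obs();print({k:np.round(v,3).tolist() for k,v in o.items()})
for n in("top","side","wrist"):
    cv2.imwrite(f"pics/{n}0.png",camera(n)[:,:,::-1]);print(n,{k:np.round(v,4).tolist() if not isinstance(v,str) else v for k,v in camera_params(n).items()})
E
```

```text
{'clock': 0.0, 'joint_pos': [1.274, 0.333, -0.065, 1.461, 0.022, 1.35, -0.088], 'joint_velocities': [-0.003, 0.0, -0.001, 0.0, 0.0, 0.001, 0.002], 'tau': [-0.0, -62.543, 0.049, -39.161, 0.016, 0.01, -0.0], 'position': [0.169, -0.601, 0.231], 'ee_rot': [0.991, 0.137, -0.0, -0.001], 'ft_force': [0.025, -0.435, -0.05], 'torque': [-0.005, -0.015, -0.055], 'grasp_force': 0.0, 'grip_width': 1.003}
top {'mtx': [[497.5907, 0.0, 318.9702], [0.0, 497.5907, 234.7897], [0.0, 0.0, 1.0]], 'extrinsics': [[0.0185, -0.9998, 0.0038, 0.0123], [-0.9974, -0.0187, -0.0692, 0.5924], [0.0693, -0.0025, -0.9976, 1.1096], [0.0, 0.0, 0.0, 1.0]]}
side {'mtx': [[583.758, 0.0, 321.1645], [0.0, 583.758, 237.7106], [0.0, 0.0, 1.0]], 'extrinsics': [[-0.9899, -0.1416, -0.0034, 0.5917], [-0.0857, 0.6181, -0.7814, 0.1446], [0.1128, -0.7732, -0.624, 1.5396], [0.0, 0.0, 0.0, 1.0]]}
wrist {'mtx': [[371.6483, 0.0, 321.0818], [0.0, 371.6483, 235.643], [0.0, 0.0, 1.0]], 'tool_from_camera': [[-0.0003, -0.9573, -0.2891, 0.0739], [1.0, -0.0, -0.0011, 0.0001], [0.001, -0.2891, 0.9573, -0.1425], [0.0, 0.0, 0.0, 1.0]]}
```

View pics/top0.png

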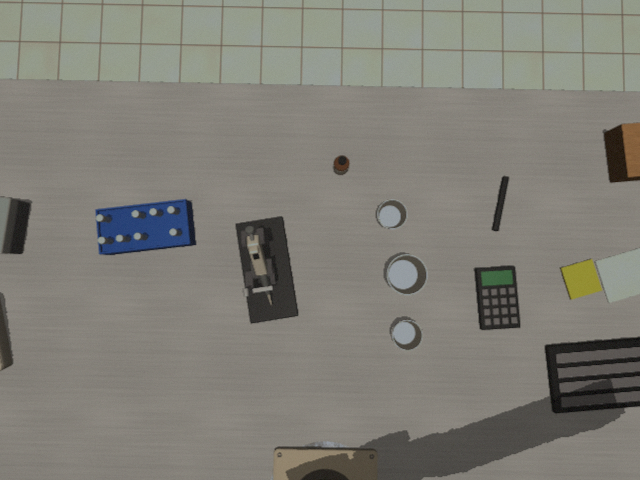

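View pics/side0.png

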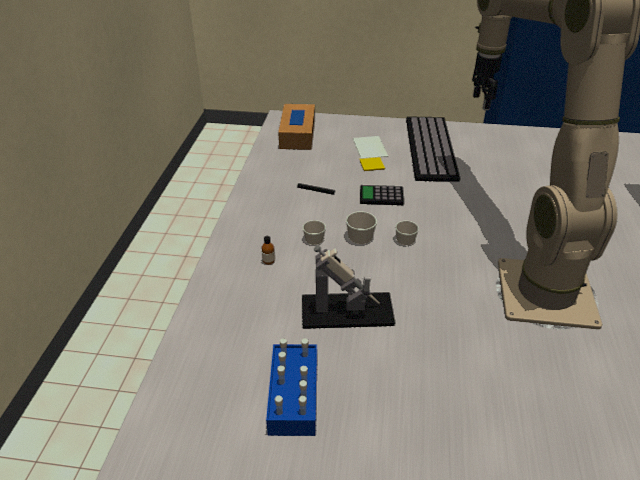

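Top view: there are three pots, at (391,214), (405,274) and (405,333). The middle one is the largest, so I choose it. The stand is at (265,270), and the latch bar is near (258,290). I'll check the choice in a close crop.

```bash
python3 - <<'E'
import cv2,numpy as np
a=cv2.imread("pics/top0.png")[205:335,225:445]; a=cv2.resize(a,None,fx=3.6,fy=3.6,interpolation=2)
cv2.imwrite("pics/c1.png",a)
b=cv2.imread("pics/side0.png")[205:335,280:440]; b=cv2.resize(b,None,fx=4.5,fy=4.5,interpolation=2)
cv2.imwrite("pics/c2.png",b)
E
```

```text
(no output)
```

View pics/c1.png

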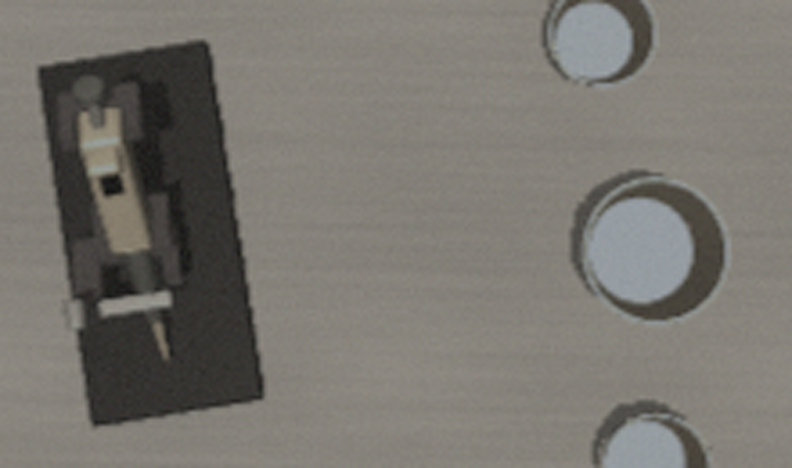

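View pics/c2.png

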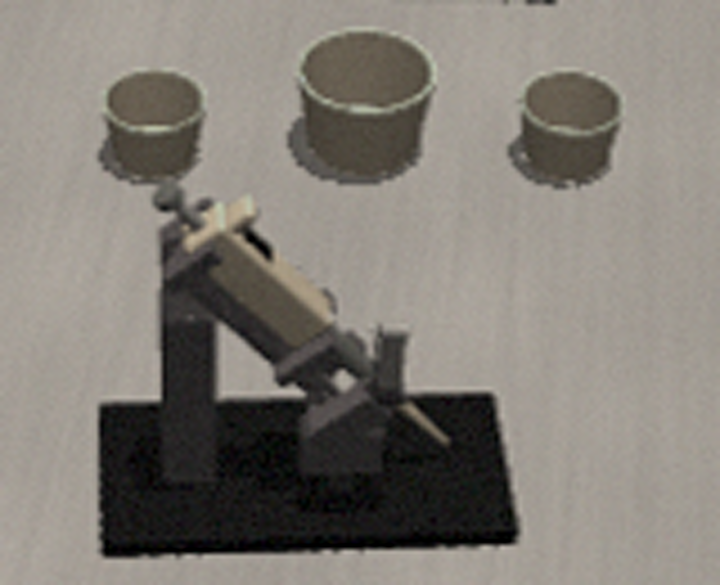

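Crop c1 shows the largest pot's rim centre at crop (655,249), the bar from (100,308) to (172,300), the tab bead at (75,313) and the tip at (168,360). In c2 the tab top is at (395,332), the tip at (449,443) and the pot rim centre at (367,70).

```bash
cat > h.py <<'E'
import numpy as np,cv2
from workcell import *
P={n:camera_params(n) for n in("top","side")}
def ray(n,px):
    p=P[n];E=np.array(p["extrinsics"]);R,t=E[:3,:3],E[:3,3]
    d=R.T@np.linalg.inv(p["mtx"])@np.r_[px,1]; return -R.T@t,d/np.linalg.norm(d)
def atz(n,px,z):
    c,d=ray(n,px);return c+d*(z-c[2])/d[2]
def tri(a,b):
    c1,d1=ray("top",a);c2,d2=ray("side",b)
    s=np.linalg.lstsq(np.c_[d1,-d2],c2-c1,rcond=None)[0]
    p,q=c1+s[0]*d1,c2+s[1]*d2
    return (p+q)/2,np.linalg.norm(p-q)
def proj(n,X):
    E=np.array(P[n]["extrinsics"]);c=E[:3,:3]@X+E[:3,3];u=P[n]["mtx"]@c;return u[:2]/u[2]
def t(x,y):return np.array([225+x/3.6,205+y/3.6])
def s(x,y):return np.array([280+x/4.5,205+y/4.5])
E
python3 - <<'E'
from h import *
np.set_printoptions(precision=4,suppress=True)
c=np.array([atz("top",t(*p),.014) for p in[(38,67),(207,41),(264,398),(93,426)]]);print(c)
# order: farleft(+y high x), far right(-y), near right, near left
ux=(c[0]+c[1]-c[2]-c[3])[:2];print("len",np.linalg.norm(ux)/2);ux/=np.linalg.norm(ux);uy=np.array([-ux[1],ux[0]])
o=c.mean(0)[:2]-ux*.02;print("origin",o,"yaw",np.arctan2(ux[1],ux[0]))
L=lambda X:np.r_[(X[:2]-o)@ux,(X[:2]-o)@uy,X[2]]
for n,a,b in[("tip",t(168,360),s(449,443)),("bead",t(75,313),s(395,332)),("pot",t(655,249),s(367,70)),("barend",t(172,301),None),("plunger",t(88,88),s(165,198))]:
    if b is None:
        X=atz("top",a,.103);e=0
    else: X,e=tri(a,b)
    print(n,X,e,"local",L(X))
print("pot@.06",atz("top",t(655,249),.06),atz("side",s(367,70),.06))
print("tip@.027",L(atz("top",t(168,360),.027)),L(atz("side",s(449,443),.027)),"bead@.15",L(atz("top",t(75,313),.15)))
E
```

```text
[[0.6145 0.2145 0.014 ]
 [0.6332 0.1076 0.014 ]
 [0.4088 0.0666 0.014 ]
 [0.3895 0.1733 0.014 ]]
len 0.2284337943266101
origin [0.4918 0.1369] yaw 0.1810457893457802
tip [0.4311 0.1263 0.0251] 0.00216694859859289 local [-0.0616  0.0005  0.0251]
bead [0.4642 0.1681 0.1436] 0.0033169147898267693 local [-0.0216  0.0357  0.1436]
pot [ 0.5053 -0.1704  0.0585] 0.003143576966850162 local [-0.0421 -0.3047  0.0585]
barend [0.4719 0.1179 0.103 ] 0 local [-0.0231 -0.015   0.103 ]
plunger [0.586  0.1553 0.2102] 0.0011936602353887263 local [0.0959 0.0012 0.2102]
pot@.06 [ 0.5068 -0.17    0.06  ] [ 0.5036 -0.1685  0.06  ]
tip@.027 [-0.0605  0.0002  0.027 ] [-0.0624  0.0025  0.027 ] bead@.15 [-0.0198  0.0346  0.15  ]
```

Request:
step_arm(commands=[0, 0.55, 0.585, 0.165, 0, 0, 0.48, 0, 0.55, 0.585, 0.165, 0, 0, 0.48, 0, 0.55, 0.585, 0.165, 0, 0, 0.48, 0, 0.55, 0.585, 0.165, 0, 0, 0.48, 0, 0.55, 0.585, 0.165, 0, 0, 0.48, 0, 0.55, 0.585, 0.165, 0, 0, 0.48, 0, 0.55, 0.585, 0.165, 0, 0, 0.48, 0, 0.55, 0.585, 0.165, 0, 0, 0.48, 0, 0.55, 0.585, 0.165, 0, 0, 0.48, 0, 0.55, 0.585, 0.165, 0, 0, 0.48])

```text
clock: 1.4
position: [0.4986, -0.2512, 0.3299]
ee_rot: [0.629, 0.777, -0.0, -0.0]
ft_force: [0.1, -0.2, 0.3]
grip_width: -0.003
grasp_force: 0.0
```

Request:
step_arm(commands=[0, -0.048, 0.655, -0.05, 0, 0, 0.49, 0, -0.048, 0.655, -0.05, 0, 0, 0.49, 0, -0.048, 0.655, -0.05, 0, 0, 0.49, 0, -0.048, 0.655, -0.05, 0, 0, 0.49, 0, -0.048, 0.655, -0.05, 0, 0, 0.49, 0, -0.048, 0.655, -0.05, 0, 0, 0.49, 0, -0.048, 0.655, -0.05, 0, 0, 0.49, 0, -0.048, 0.655, -0.05, 0, 0, 0.49, 0, -0.048, 0.655, -0.05, 0, 0, 0.49, 0, -0.048, 0.655, -0.05, 0, 0, 0.49])

```text
clock: 2.65
position: [0.4704, 0.1407, 0.3]
ee_rot: [-0.088, 0.996, -0.0, -0.0]
ft_force: [0.2, -0.1, -0.7]
grip_width: 0.003
grasp_force: 0.0
```

```bash
python3 - <<'E'
from h import *
from scipy.spatial.transform import Rotation as R
o=get_obs();print(np.round(o["joint_pos"],3))
cv2.imwrite("pics/w1.png",camera("wrist")[:,:,::-1])
p=camera_params("wrist");T=np.array(p["tool_from_camera"]);K=p["mtx"]
Rt=R.from_quat(o["ee_rot"]).as_matrix();print(Rt.round(3))
def wp(X):
    c=np.linalg.inv(T)@np.r_[Rt.T@(X-o["position"]),1];c=c[:3];th=np.arccos(c[2]/np.linalg.norm(c));r=K[0][0]*th;ph=np.arctan2(c[1],c[0]);return np.round([K[0][2]+r*np.cos(ph),K[1][2]+r*np.sin(ph)],1)
a=.181;ux=np.array([np.cos(a),np.sin(a)]);uy=np.array([-ux[1],ux[0]]);O=np.array([.4918,.1369])
W=lambda l:np.r_[O+l[0]*ux+l[1]*uy,l[2]]
for n,l in dict(bead=(-.021,.032,.15),tip=(-.061,0,.027),mid=(.045,0,.153),barend=(-.021,-.016,.103)).items(): print(n,W(l).round(4),wp(W(l)))
print("TCP",wp(o["position"]))
E
```

```text
[ 0.518  0.071 -0.93   1.654  0.057  1.446  1.329]
[[-0.985 -0.175 -0.   ]
 [-0.175  0.985 -0.001]
 [ 0.001 -0.    -1.   ]]
bead [0.4654 0.1646 0.15  ] [350.9 217.2]
tip [0.4318 0.1259 0.027 ] [313.8 155.9]
mid [0.5361 0.145  0.153 ] [312.5 292.8]
barend [0.474  0.1174 0.103 ] [295.6 205.3]
TCP [320.9 303.6]
```

View pics/w1.png

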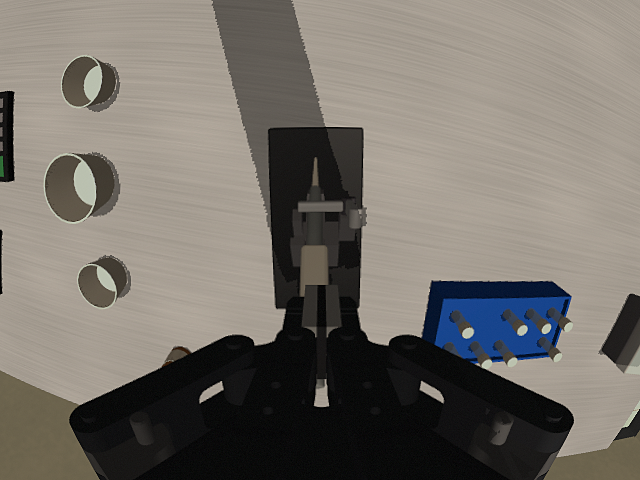

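The wrist view agrees with the estimates: tip (316,157), bead (357,216), bar end (298,206). I'll crop the fingers, because their closed thickness matters for the push.

```bash
python3 -c "
import cv2
a=cv2.imread('pics/w1.png')[140:420,240:420];a=cv2.convertScaleAbs(a,alpha=2.2,beta=20);cv2.imwrite('pics/w1c.png',cv2.resize(a[:, :],None,fx=2.1,fy=2.1,interpolation=2))"
```

```text
(no output)
```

View pics/w1c.png

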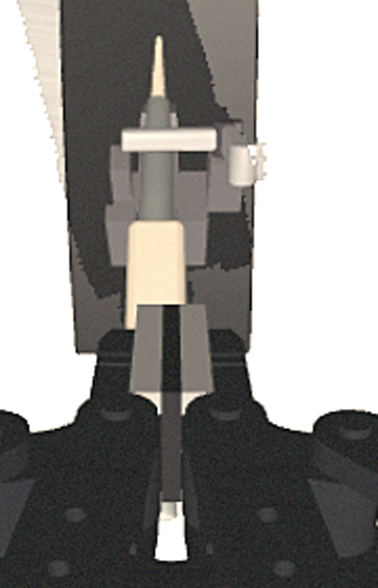

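Request:
step_arm(commands=[0, 0, 0, -0.1, 0, 0, 0, 0, 0, 0, -0.2, 0, 0, 0, 0, 0, 0, -0.287, 0, 0, 0, 0, 0, 0, -0.287, 0, 0, 0, 0, -0.0046, 0.0252, -0.287, 0, 0, 0, 0, -0.0091, 0.0498, -0.283, 0, 0, 0, 0, -0.0127, 0.0695, -0.283, 0, 0, 0, 0, -0.0145, 0.079, -0.293, 0, 0, 0, 0, -0.0163, 0.0892, -0.303, 0, 0, 0, 0, -0.0178, 0.0974, -0.317, 0, 0, 0])

```text
clock: 3.95
position: [0.4596, 0.2006, 0.1096]
ee_rot: [-0.089, 0.996, -0.0, 0.0]
ft_force: [1.7, -3.9, -0.0]
grip_width: -0.002
grasp_force: 2.0
```

Request:
step_arm(commands=[0, -0.0006, 0.0033, -0.007, 0, 0, 0, 0, -0.0012, 0.0066, -0.013, 0, 0, 0, 0, -0.0012, 0.0066, -0.018, 0, 0, 0, 0, -0.0012, 0.0066, -0.02, 0, 0, 0, 0, -0.0012, 0.0066, -0.02, 0, 0, 0, 0, -0.0012, 0.0066, -0.02, 0, 0, 0, 0, -0.0012, 0.0066, -0.02, 0, 0, 0, 0, -0.0012, 0.0066, -0.02, 0, 0, 0, 0, -0.0012, 0.0066, -0.02, 0, 0, 0, 0, -0.0012, 0.0066, -0.02, 0, 0, 0])

```text
clock: 5.2
position: [0.4588, 0.205, 0.0983]
ee_rot: [-0.09, 0.996, 0.0, 0.0]
ft_force: [-2.9, 4.9, 3.8]
grip_width: 0.001
grasp_force: 2.8
```

```bash
python3 - <<'E'
from h import *
a=camera("wrist")[60:340,220:440,::-1];a=cv2.convertScaleAbs(a,alpha=1.8,beta=15)
b=camera("side")[205:335,280:440,::-1]
cv2.imwrite("pics/w2.png",np.hstack([cv2.resize(a,(440,560),interpolation=2),cv2.resize(b,(360,560),interpolation=2)]))
E
```

```text
(no output)
```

View pics/w2.png

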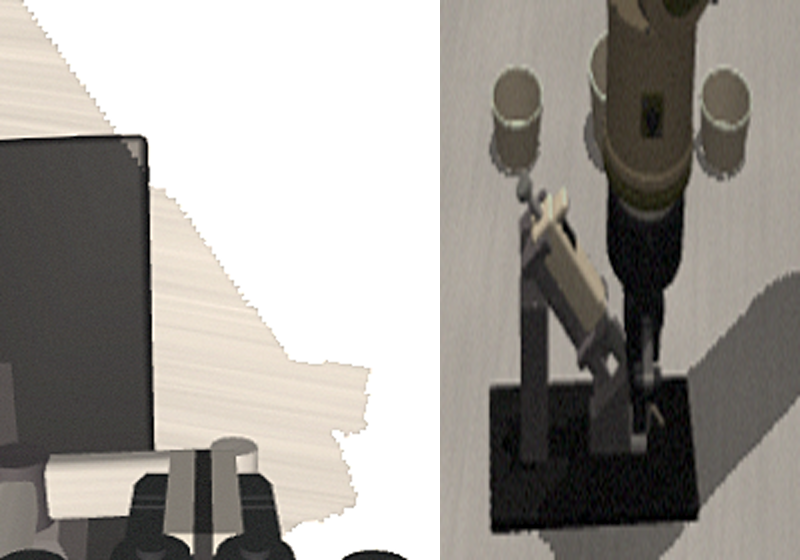

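The tab now lies level under the fingers, with the bead at (235,455) in the crop, so the latch is up around 1.6 rad. I'll press a little further to the stop.

Request:
step_arm(commands=[0, 0, 0, -0.003, 0, 0, 0, 0, 0, 0, -0.005, 0, 0, 0, 0, 0, 0, -0.007, 0, 0, 0, 0, 0, 0, -0.007, 0, 0, 0, 0, 0, 0, -0.007, 0, 0, 0, 0, 0, 0, -0.007, 0, 0, 0, 0, 0, 0, -0.007, 0, 0, 0, 0, 0, 0, -0.007, 0, 0, 0, 0, 0, 0, -0.007, 0, 0, 0, 0, 0, 0, -0.007, 0, 0, 0])

```text
clock: 6.55
position: [0.4601, 0.207, 0.0966]
ee_rot: [-0.09, 0.996, 0.001, 0.002]
ft_force: [-8.4, 6.8, 27.7]
grip_width: -0.001
grasp_force: 13.0
```

Request:
step_arm(commands=[0, 0, 0, 0.09, 0, 0, 0, 0, 0, 0, 0.18, 0, 0, 0, 0, 0, 0, 0.26, 0, 0, 0, 0, 0, 0, 0.342, 0, 0, 0, 85, 0.06, -0.05, 0.342, 0, 0, 0, 85, 0.1175, -0.101, 0.342, 0, 0, 0, 85, 0.1175, -0.101, 0.342, 0, 0, 0, 85, 0.1175, -0.101, 0.342, 0, 0, 0, 85, 0.1175, -0.101, 0.342, 0, 0, 0, 85, 0.1175, -0.101, 0.342, 0, 0, 0])

```text
clock: 7.8
position: [0.5289, 0.1446, 0.2993]
ee_rot: [-0.09, 0.996, -0.0, 0.0]
ft_force: [0.1, -0.5, -0.2]
grip_width: 0.994
grasp_force: 0.0
```

```bash
python3 - <<'E'
from h import *
from scipy.spatial.transform import Rotation as R
o=get_obs();w=camera("wrist")[:,:,::-1]
print(o["position"],o["ee_rot"])
a=cv2.convertScaleAbs(w[100:340,200:440],alpha=1.8,beta=15)
b=camera("side")[205:335,280:440,::-1]
cv2.imwrite("pics/w3.png",np.hstack([cv2.resize(a,(500,500),interpolation=2),cv2.resize(b,(300,500),interpolation=2)]))
p=camera_params("wrist");T=np.array(p["tool_from_camera"]);K=p["mtx"]
Rt=R.from_quat(o["ee_rot"]).as_matrix()
def wp(X):
    c=np.linalg.inv(T)@np.r_[Rt.T@(X-o["position"]),1];c=c[:3];th=np.arccos(c[2]/np.linalg.norm(c));r=K[0][0]*th;ph=np.arctan2(c[1],c[0]);return (np.array([K[0][2]+r*np.cos(ph),K[1][2]+r*np.sin(ph)])-[200,100])*500/240
a=.181;ux=np.array([np.cos(a),np.sin(a)]);uy=np.array([-ux[1],ux[0]]);O=np.array([.4918,.1369])
W=lambda l:np.r_[O+l[0]*ux+l[1]*uy,l[2]]
for n,l in dict(tip=(-.061,0,.027),mid=(.045,0,.153),shoulder_front=(.016-.011,0,.119+.009)).items(): print(n,W(l).round(4),wp(W(l)))
E
```

```text
[0.52890767 0.14460899 0.29934206] [-9.01896179e-02  9.95924564e-01 -2.24200547e-04  2.13047205e-04]
tip [0.4318 0.1259 0.027 ] [249.97744473   7.49884106]
mid [0.5361 0.145  0.153 ] [249.5502503  265.72356264]
shoulder_front [0.4967 0.1378 0.128 ] [249.57503933 154.62300748]
```

View pics/w3.png

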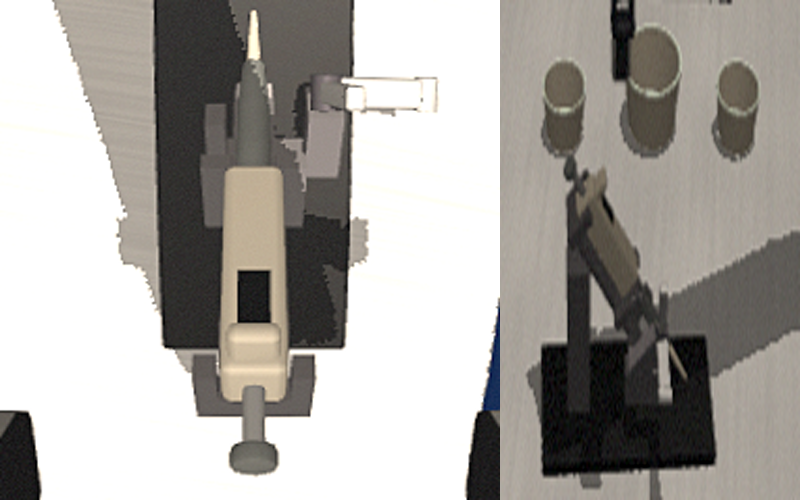

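Latch bar is up and clear, with the tab horizontal at (390,95). The pipette is undisturbed and about 1 mm off the tool centre line. I'll descend and close.

Request:
step_arm(commands=[85, 0, 0.001, -0.1, 0, 0, 0, 85, 0, 0.001, -0.19, 0, 0, 0, 85, 0, 0.001, -0.25, 0, 0, 0, 85, 0, 0.001, -0.267, 0, 0, 0, 85, 0, 0.001, -0.267, 0, 0, 0, 0, 0, 0.001, -0.267, 0, 0, 0, 0, 0, 0.001, -0.267, 0, 0, 0, 0, 0, 0.001, -0.267, 0, 0, 0, 0, 0, 0.001, -0.267, 0, 0, 0, 0, 0, 0.001, -0.267, 0, 0, 0], squeeze=60)

```text
clock: 9.15
position: [0.5296, 0.1447, 0.1395]
ee_rot: [-0.09, 0.996, -0.0, 0.0]
ft_force: [-1.5, -2.2, 6.5]
grip_width: 0.269
grasp_force: 58.8
```

Request:
step_arm(commands=[0, 0, 0, 0.03, 0, 0, 0, 0, 0, 0, 0.06, 0, 0, 0, 0, 0, 0, 0.1, 0, 0, 0, 0, 0, 0, 0.14, 0, 0, 0, 0, 0, 0, 0.18, 0, 0, 0, 0, 0, 0, 0.22, 0, 0, 0, 0, 0, 0, 0.26, 0, 0, 0, 0, 0, 0, 0.3, 0, 0, 0, 0, 0, 0, 0.3, 0, 0, 0, 0, 0, 0, 0.3, 0, 0, 0])

```text
clock: 10.4
position: [0.529, 0.1446, 0.3185]
ee_rot: [-0.09, 0.996, -0.0, -0.0]
ft_force: [0.3, -0.1, -1.5]
grip_width: 0.27
grasp_force: 58.8
```

Request:
step_arm(commands=[0, -0.004, -0.065, 0, 0.005, -0.027, 0, 0, -0.008, -0.13, 0, 0.01, -0.055, 0, 0, -0.012, -0.195, 0, 0.015, -0.082, 0, 0, -0.016, -0.26, 0, 0.02, -0.109, 0, 0, -0.02, -0.325, 0, 0.025, -0.137, 0, 0, -0.024, -0.39, 0, 0.03, -0.164, 0, 0, -0.028, -0.455, 0, 0.035, -0.191, 0, 0, -0.033, -0.523, 0, 0.04, -0.219, 0, 0, -0.033, -0.523, 0, 0.04, -0.219, 0, 0, -0.033, -0.523, 0, 0.04, -0.219, 0])

```text
clock: 11.65
position: [0.5093, -0.1684, 0.318]
ee_rot: [-0.085, 0.936, 0.031, 0.34]
ft_force: [0.3, 0.4, -1.2]
grip_width: 0.269
grasp_force: 59.2
```

```bash
python3 - <<'E'
from h import *
from scipy.spatial.transform import Rotation as R
o=get_obs();w=camera("wrist")[:,:,::-1];s=camera("side")[:,:,::-1];
print(o["position"],np.round(o["joint_pos"],3),R.from_quat(o["ee_rot"]).as_matrix().round(3))
cv2.imwrite("pics/w4.png",np.hstack([cv2.resize(s[100:310,250:450],(400,420),interpolation=2),cv2.convertScaleAbs(cv2.resize(w,(400,300)),alpha=1.5) if 0 else cv2.resize(w[0:420,120:520],(400,420))]))
E
```

```text
[ 0.50927538 -0.16842134  0.31802569] [ 0.808 -0.263 -0.262  2.056 -0.672  0.888  2.602] [[-0.754 -0.181  0.632]
 [-0.138  0.984  0.117]
 [-0.642  0.001 -0.766]]
```

View pics/w4.png

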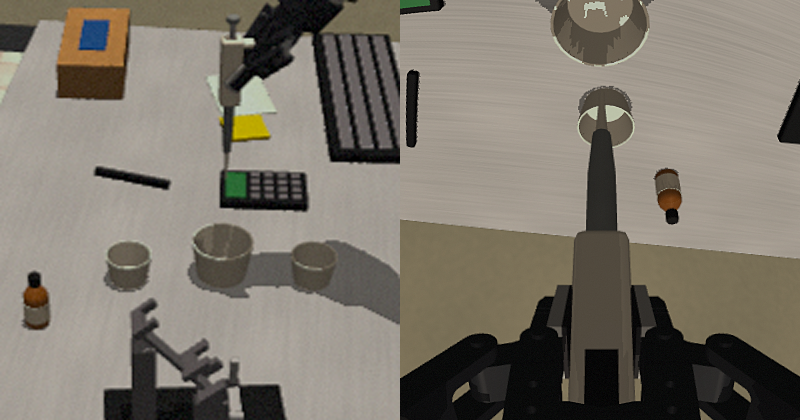

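Joint 7 is at the edge of its range, so I'll yaw the tool back about the vertical, which leaves the pipette upright.

Request:
step_arm(commands=[0, 0, -0.001, 0, 0, 0, -0.02, 0, 0, -0.002, 0, 0, 0, -0.04, 0, 0, -0.004, 0, 0, 0, -0.06, 0, 0, -0.004, 0, 0, 0, -0.08, 0, 0, -0.004, 0, 0, 0, -0.1, 0, 0, -0.004, 0, 0, 0, -0.12, 0, 0, -0.004, 0, 0, 0, -0.14, 0, 0, -0.004, 0, 0, 0, -0.16, 0, 0, -0.004, 0, 0, 0, -0.16, 0, 0, -0.004, 0, 0, 0, -0.16])

```text
clock: 13.0
position: [0.5096, -0.1714, 0.3189]
ee_rot: [0.15, 0.927, -0.055, 0.338]
ft_force: [-1.0, 0.1, -1.6]
grip_width: 0.269
grasp_force: 59.1
```

```bash
python3 - <<'E'
from h import *
from scipy.spatial.transform import Rotation as R
o=get_obs();s=camera("side")[:,:,::-1];t_=camera("top")[:,:,::-1]
X=np.array(o["position"]);Rt=R.from_quat(o["ee_rot"]).as_matrix();print(X,np.round(o["joint_pos"],3),Rt[:,2].round(3))
h=Rt[:2,2]/np.linalg.norm(Rt[:2,2]);tip=np.r_[X[:2]-.0037*h,X[2]-.1505]
print("tip",tip,"side exp tip,top",proj("side",tip),proj("side",tip+[0,0,.245]))
cv2.imwrite("pics/w5.png",np.hstack([cv2.resize(s[90:290,320:410],(360,600),interpolation=2)[:600],cv2.resize(t_[180:360,320:440],(400,600),interpolation=2)]))
E
```

```text
[ 0.50955055 -0.17135621  0.31890928] [ 1.016 -0.422 -0.617  2.115 -0.411  0.698  1.828] [ 0.611 -0.203 -0.765]
tip [ 0.50603918 -0.17018991  0.16840928] side exp tip,top [362.2742986  188.94686199] [366.21570588 107.86544896]
```

View pics/w5.png

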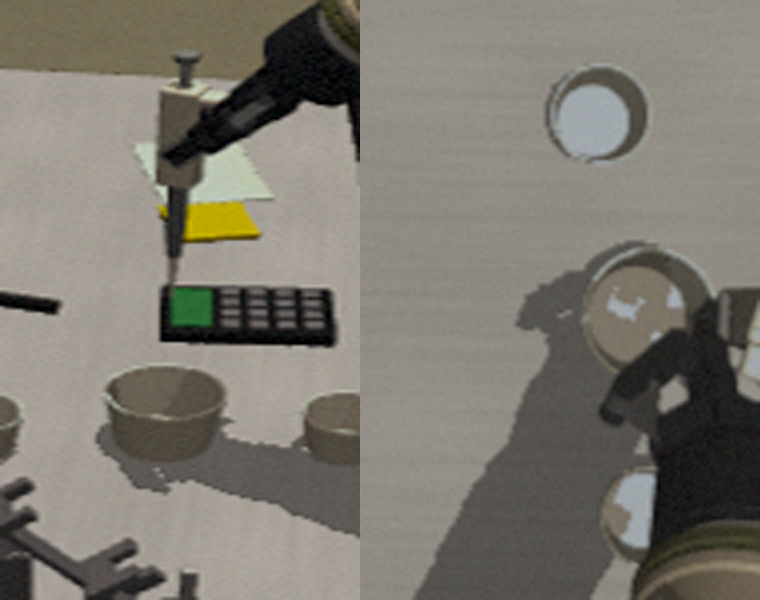

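Tip and plunger land within 2 px of the upright prediction. I'll descend gently and watch the joints.

Request:
step_arm(commands=[0, -0.001, 0, -0.01, 0, 0, 0, 0, -0.001, 0, -0.02, 0, 0, 0, 0, -0.001, 0, -0.03, 0, 0, 0, 0, -0.001, 0, -0.04, 0, 0, 0, 0, -0.001, 0, -0.05, 0, 0, 0, 0, -0.001, 0, -0.05, 0, 0, 0, 0, -0.001, 0, -0.05, 0, 0, 0, 0, -0.001, 0, -0.05, 0, 0, 0, 0, -0.001, 0, -0.05, 0, 0, 0, 0, -0.001, 0, -0.05, 0, 0, 0])

```text
clock: 14.35
position: [0.5089, -0.1715, 0.289]
ee_rot: [0.151, 0.927, -0.055, 0.338]
ft_force: [0.4, 0.1, -1.7]
grip_width: 0.271
grasp_force: 59.2
```

```bash
python3 - <<'E'
from h import *
o=get_obs();print(np.round(o["joint_pos"],3),np.round(o["position"],4))
E
```

```text
[ 1.012 -0.404 -0.636  2.166 -0.416  0.627  1.83 ] [ 0.5089 -0.1715  0.289 ]
```

Request:
step_arm(commands=[0, 0, 0, -0.01, 0, 0, 0, 0, 0, 0, -0.02, 0, 0, 0, 0, 0, 0, -0.03, 0, 0, 0, 0, 0, 0, -0.04, 0, 0, 0, 0, 0, 0, -0.05, 0, 0, 0, 0, 0, 0, -0.055, 0, 0, 0, 0, 0, 0, -0.055, 0, 0, 0, 0, 0, 0, -0.055, 0, 0, 0, 0, 0, 0, -0.055, 0, 0, 0, 0, 0, 0, -0.055, 0, 0, 0])

```text
clock: 15.6
position: [0.509, -0.1716, 0.2561]
ee_rot: [0.151, 0.927, -0.055, 0.338]
ft_force: [0.6, 0.4, -1.2]
grip_width: 0.272
grasp_force: 59.2
```

```bash
python3 - <<'E'
from h import *
o=get_obs();print(np.round(o["joint_pos"],3),np.round(o["position"],4),np.abs(o["joint_velocities"]).max(),o["grasp_force"])
E
```

```text
[ 1.011 -0.373 -0.662  2.217 -0.416  0.545  1.83 ] [ 0.509  -0.1716  0.2561] 0.0019533998099949467 59.15130078792572
```

```bash
python3 -c "
from workcell import *
print(hand_in())"
```

```text
the job is handed in; nothing more can be done
None
```

The job is handed in; no verdict came back. The latch was pushed to its stop, and the pipette is held upright and still with its tip about 45 mm above the rim and, by calculation, centred on the largest white pot; one joint briefly read 2.602 against its 2.6 limit before I corrected it.

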